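Flat battery into the child-resistant pot

TASK

The nine-volt battery with tape over its terminals is flat. Open the battery pot (its red cap is child-resistant: press it down hard, turn it anticlockwise while it is down, then lift it off), lay the cap right way up on the clear bench, and put the flat battery into the pot. More are coming, so leave the pot standing open, and do not disturb the fresh battery, the multimeter or the roll of tape.

Things in the scene. Friction and masses are not known exactly. Their poses are not given: they have to be found in the camera images.
- pot: Squat white plastic tub with a green band, for spent batteries, part full of cells; it stands loose on a rubber foot (0.55 to 0.92 kg); the bench up to 200 mm to its left (+y) is clear. 89 mm across, shoulder at 72 mm, neck 48 mm across, open mouth 43 mm across with its rim 92 mm above the bench. Origin: centre of its underside; z up.
- cap: Round red ribbed cap on the pot, 66 mm across, 25 mm high, white arrows on top. Origin: centre of its underside, 78 mm above the pot's when shut (x then parallel to the pot's x). Three hooks inside hold three lugs of the neck and are locked by teeth; kept pressed down it turns anticlockwise seen from above and lifts off freely between 0.75 and 1.4 rad (there a stop).
- cap_top (a point): Centre of the cap's top, 25 mm above the cap's origin, 103 mm above the bench when shut. A spring inside pushes the cap up: pressing it down takes 12 N for the 2.6 mm that free the teeth and 18 N for the full 5 mm. The pot, so pressed on the bench, does not turn with it.
- flat_battery: The flat nine-volt block battery, standing on end, loose: 17.5 mm (its x) by 26.5 mm (its y), 48.5 mm high, 46 g, blue with a silver top; a strip of buff tape lies over its top end. Origin: centre of its underside; z up.
- flat_battery_mid (a point): Middle of the flat battery, 24 mm above its origin.
- fresh_battery: The same battery, fresh: bare round terminals on top, no tape. Stands elsewhere; leave it alone. Origin: centre of its underside.
- multimeter: Yellow and black multimeter lying face up at the back, 180 x 86 x 48 mm. Origin: centre of its underside. Leave it alone.
- masking_tape: Roll of buff masking tape lying flat at the back, 104 mm across, 25 mm high. Origin: centre of its underside. Leave it alone.
Things that resemble listed ones, but are neither listed nor needed, are in the scene too. What is shaped like the flat_battery but green or yellow is not meant.

How it is judged (in metres and radians):
On the way, in this order (a step that is already met when the one before it is completed fails the run):
1. the cap, still on the pot, is turned out of its lock (angle between the x axis of cap and the x axis of pot, either way round above 0.5 rad and z of cap in the frame of pot below 0.082 m and horizontal distance between cap and pot below 0.006 m).
2. the cap lies flat on the bench, let go (height (world z) of cap below 0.006 m and angle between cap's own z axis and vertical below 0.1 rad and contact force between cap and the fingers below 0.1 N and linear speed of cap below 0.03 m/s), for 0.2 s.
At the end, for the whole second after the job is handed in: The cap lies flat on the bench, right way up; the pot stands upright on the bench; the taped battery lies wholly inside the pot, below its neck; all are at rest and let go (height (world z) of each of cap, pot below 0.006 m and angle between each of cap, pot's own z axis and vertical below 0.1 rad and z of flat_battery_mid in the frame of pot between 0.005 and 0.06 m and horizontal distance between flat_battery_mid and pot below 0.042 m and linear speed of each of flat_battery, cap, pot below 0.03 m/s); the robot touches nothing.
It fails at once if the fresh battery is shifted by more than 30 mm or knocked over (distance of fresh_battery from where it was at the start of the episode above 0.03 m or angle between fresh_battery's own z axis and vertical above 0.5 rad).
It fails at once if the multimeter or the roll of tape is shifted by more than 50 mm (distance of any of multimeter, masking_tape from where it was at the start of the episode above 0.05 m).
It fails at once if the pot is knocked over (angle between pot's own z axis and vertical above 0.5 rad).
It also fails if it takes over 53 s, if anything falls off the work surface, if the arm or the gripper's body presses on something with over 40 N, if the wrist force passes 120 N, or if a joint passes its speed limit or range.

ROBOT

A 7-joint arm with a two-finger parallel gripper is mounted at the origin on a cart in front of the work surface, level with it; the furniture and walls round the work are solid. World frame = base frame: x ahead of the robot, y to its left, z up, the work surface at z = 0. Lengths are in mm, angles in rad, forces in N, time in s.
With the tool pointing down it reaches from about 400 to 850 mm from the base axis. Payload 4.5 kg.
Tool frame: the origin (TCP) lies between the finger pads; the fingertips stand 8 mm ahead of it and the grasp point (between the pads) lies 11 mm behind it; z points along the fingers, y is the line along which they close (so a half turn about z gives the same grasp; the last joint's range is limited). The gripper opens to 85 mm and grips with 20 to 120 N. Pads are 22 mm wide; open, the fingers measure 114 mm over their backs; the gripper's body (76 mm by 85 mm) begins 54 mm behind the grasp point. The pads swing forward as they close: fully open they stand 13 mm farther back than shut.
Start: joints at [-1.067, 0.689, -0.195, 1.565, 0.157, 0.902, -0.215], TCP at [282.929, 557.322, 212.717] pointing down, gripper open.
Joint ranges: [-3.01, 3.01], [-0.46, 2.08], [-1.47, 1.51], [0.13, 2.56], [-1, 4.14], [0.04, 2.09], [-2.66, 2.66]. Speed limits (rad/s): [2.57, 2.57, 3.14, 3.14, 3.14, 3.14, 3.14].

INTERFACE

Orientations are given as a unit quaternion [x, y, z, w].
In Python, from cell import * gives the robot as it stands. The module is installed in compiled form; this text tells all that it offers.
- The arm moves only by the tool play_rows, never from a script. Its argument "targets" is a list of rows, each a list of 5 numbers: the shift along the tool's x, y, z in units of 40 mm (1.0 is 40 mm), then the turn about the tool's z in degrees, then the opening, from 0 (shut) to 1 (fully open). A call has 1 to 12 rows; each row shifts and turns the commanded pose from where the row before left it, along the tool's axes as they then stand; what a row does not reach is not made up. A row lasts 1/12 s, in which the tool goes at most 41.7 mm and 7.16 degrees, less where a joint would pass 70% of its speed; a pose out of reach is approached as far as the arm can. A call is refused whole if a number of a shift passes 1 or a number of a turn 7.16, either way. A call with a gripper value outside its range is refused whole. The fingers move at their own pace and stop on an object; the grip force is fixed at half the most. Time passes only in rows, so rows that do not move let the fingers close. It gives the time, the measured TCP pose, the force, the opening and the grip force at its end, in the units of the state.
- get_state(): the state, without advancing time (a new reading comes with each control period).
- get_image(name): name is "side" or "top"; returns (picture, depth): 400x640x3 uint8, red, green, blue; 400x640 float32, mm along the optical axis (not along the pixel's ray), 0 where there is no reading.
- get_calibration(name): a dict with "K" (3x3 intrinsics, pixels), "dist" ([k1, k2, p1, p2, k3] as OpenCV has them; the pictures are not rectified), "R" (3x3) and "t" (3): a world point X has camera coordinates R X + t. Camera axes: x right, y down, z forward; pixel columns grow to the right and rows downward; lengths in mm; the calibration is good to about 2 mm. A picture is of the moment at which its call begins. get_calibration takes no time and is no camera call.
- sign_off(): hands the job in; it is judged then, once.
Trained networks look in the newest picture that a camera, given by its name, has taken for a name from the list of things; names that differ only in an ending like _2 or _b are one class to them, and where a whole thing is asked for, a point or a joint stands for the part that bears it (a point fixed in the world has none). Each returns a list of dicts, best first, with "score" (0 to 1); they miss things now and then, are a little off and sometimes report something else, mostly with a low value. They report only what shows in the picture. A call takes as long as a camera call. They do not tell look-alikes from the thing itself.
- recognise(camera, thing): "at" ([x, y, z] in mm, in the coordinates of the camera as it stood for that picture, good to about 4 mm: the middle of the surface that is visible of it).
The state is a dict: "t": time; "joint_pos": joint angles; "qvel": joint speeds; "tau": joint torques, N m; "eef_pos": TCP position; "tool_rot": TCP orientation; "contact_force": force on the tool from outside, world axes, zero at the start; "torque": the same for the moment, N m; "gripper_width": finger opening in mm; "gripper_force": force on a finger pad.
Only numpy, scipy, OpenCV 4.12 (cv2) and the standard library are available. Lean on these libraries where they do the work, as an engineer would, in place of code of your own. Each camera call takes 0.05 s, during which the arm holds its last target. There are 200 camera calls.

## Working session

There is one attempt and no reset: what is moved stays moved. The work goes in short steps, Python scripts to look and compute and a tool call to move; the robot and the scene stay as the last step left them, time stands still between calls to the robot, and variables do not carry over. Pictures are saved under pics/ and viewed, at most 10 in all, crops included, and the job is handed in when it is done.

Besides the shell and the picture viewer there is one more tool, called after "Request:" in YAML: its name, and indented under it one key for each argument. play_rows: Moves the arm, as the interface text tells. Its arguments: {"type":"object","properties":{"targets":{"type":"array"}},"required":["targets"]}

```bash
mkdir -p pics
cat > h.py <<'E'
from cell import *
import numpy as np, cv2
def toworld(cam,p):
    c=get_calibration(cam); return np.array(c["R"]).T@(np.array(p)-np.array(c["t"]))
def px(cam,P):
    c=get_calibration(cam)
    r,_=cv2.Rodrigues(np.array(c["R"],float))
    return cv2.projectPoints(np.array([P],float),r,np.array(c["t"],float),np.array(c["K"],float),np.array(c["dist"],float))[0].ravel()
def pix2world(cam,D,u,v):
    c=get_calibration(cam); n=cv2.undistortPoints(np.array([[[u,v]]],float),np.array(c["K"],float),np.array(c["dist"],float)).ravel()
    d=D[int(v),int(u)]; return toworld(cam,[n[0]*d,n[1]*d,d])
def ray(cam,u,v,z):
    c=get_calibration(cam); n=cv2.undistortPoints(np.array([[[u,v]]],float),np.array(c["K"],float),np.array(c["dist"],float)).ravel()
    R=np.array(c["R"]);o=-R.T@np.array(c["t"]);d=R.T@np.array([n[0],n[1],1]);return o+d*(z-o[2])/d[2]
E
python3 - <<'E'
from h import *
s=get_state();print({k:np.round(v,3) for k,v in s.items()})
for cam in("top","side"):
    I,D=get_image(cam);cv2.imwrite(f"pics/{cam}0.png",I[...,::-1])
    np.save(cam+"_d.npy",D)
    for t in("pot","cap","flat_battery","multimeter","masking_tape"):
        for r in recognise(cam,t):
            w=toworld(cam,r["at"]);print(cam,t,round(r["score"],2),w.round(0),px(cam,w).round(0))
E
```

```text
{'t': np.float64(0.0), 'joint_pos': array([-1.067,  0.69 , -0.195,  1.566,  0.157,  0.903, -0.215]), 'qvel': array([ 0.001,  0.   ,  0.   ,  0.001, -0.001,  0.002,  0.001]), 'tau': array([-0.0000e+00, -5.3961e+01, -1.2670e+00, -1.5855e+01,  9.0000e-03,
        9.0000e-03,  0.0000e+00]), 'eef_pos': array([282.66 , 556.618, 211.85 ]), 'tool_rot': array([ 0.233,  0.973, -0.001, -0.   ]), 'contact_force': array([-0.401,  0.168,  0.071]), 'torque': array([-0.001,  0.013, -0.015]), 'gripper_force': np.float64(0.0), 'gripper_width': np.float64(85.142)}
top pot 0.92 [489.  62.  72.] [283. 221.]
top pot 0.18 [659. 231.  24.] [227. 163.]
top cap 0.89 [499.  73. 105.] [278. 217.]
top flat_battery 0.65 [ 502. -204.   51.] [377. 218.]
top flat_battery 0.57 [486. -65.  47.] [328. 224.]
top multimeter 0.85 [ 640. -126.   41.] [350. 170.]
top masking_tape 0.95 [658. 231.  26.] [227. 163.]
side pot 0.9 [486.  35.  44.] [289. 208.]
side cap 0.45 [493.  51.  96.] [290. 185.]
side flat_battery 0.67 [490. -72.  28.] [301. 237.]
side flat_battery 0.66 [ 495. -147.   32.] [312. 254.]
side flat_battery 0.58 [ 497. -217.   33.] [322. 274.]
side multimeter 0.73 [ 634. -158.   38.] [375. 246.]
side masking_tape 0.96 [657. 210.  18.] [334. 177.]
```

Run:
```python
import cv2
a=cv2.imread("pics/top0.png");b=cv2.imread("pics/side0.png")
cv2.imwrite("pics/c1.png",cv2.resize(a[140:280,200:400],None,fx=4,fy=4,interpolation=2))
cv2.imwrite("pics/c2.png",cv2.resize(b[140:300,230:430],None,fx=3.7,fy=3.7,interpolation=2))
```

```text
(no output)
```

View pics/top0.png

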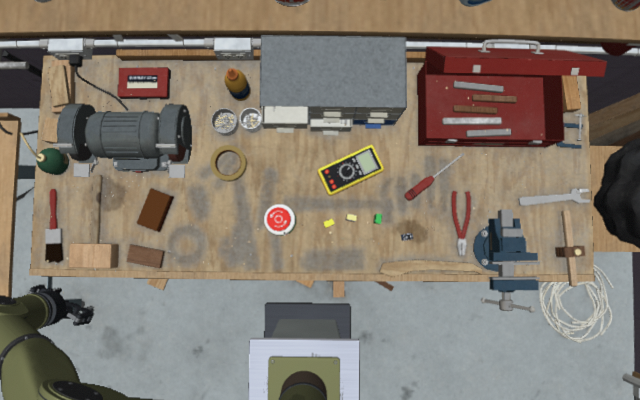

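View pics/c1.png

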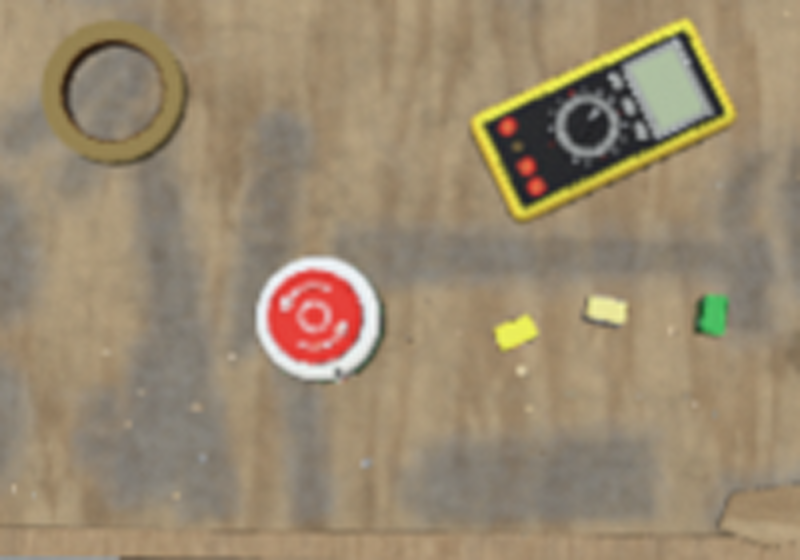

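View pics/c2.png

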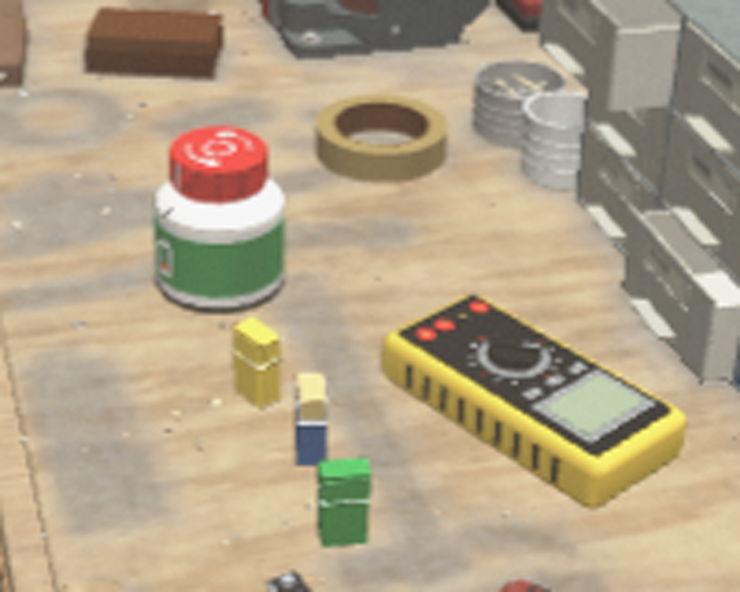

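Top-view candidates are yellow (329,223), buff-topped (352,217) and green (378,219); the small dark one at (407,237) is the fresh battery. The flat battery is the buff-topped one: the side crop at (314,254) shows a blue body, silver band and buff tape. Next I measure its pose and the cap's from both views.

Run:
```python
from h import *
I=cv2.imread("pics/top0.png");S=cv2.imread("pics/side0.png");D=np.load("top_d.npy");DS=np.load("side_d.npy")
def blob(I,m,near):
    n,l,st,c=cv2.connectedComponentsWithStats(m.astype(np.uint8))
    k=1+np.argmin([np.hypot(*(c[i]-near))+(0 if st[i,4]>15 else 999) for i in range(1,n)])
    return l==k,c[k],st[k]
def tri(ut,us):
    A=[];b=[]
    for cam,u in(("top",ut),("side",us)):
        o=ray(cam,*u,0);e=ray(cam,*u,100)-o;e/=np.linalg.norm(e);P=np.eye(3)-np.outer(e,e);A.append(P);b.append(P@o)
    return np.linalg.solve(sum(A),sum(b))
B=I.astype(int);m=(B[...,2]>150)&(B[...,1]<110)
mm,c,st=blob(I,cv2.morphologyEx(m.astype(np.uint8),cv2.MORPH_CLOSE,np.ones((7,7))),(279,219));print("cap top",c,st)
print("cap ray z103",ray("top",*c,103),"depth",pix2world("top",D,*c))
# side cap top centre ~ ring (217,149)/3.7
us=(230+217/3.7,140+149/3.7);print("cap tri",tri(c,us))
# pot outer
P=np.array([[pix2world("top",D,u,v) for u in range(258,300)] for v in range(198,242)]).reshape(-1,3)
q=P[P[:,2]>60];print("pot bbox",q.min(0),q.max(0)); q=P[P[:,2]>92];print("cap bbox",q.min(0),q.max(0),np.median(q,0))
for nm,(u0,u1,v0,v1) in dict(yel=(320,336,214,232),flat=(342,361,208,226),green=(370,386,208,228),fresh=(398,416,228,246)).items():
    P=np.array([[pix2world("top",D,u,v) for u in range(u0,u1)] for v in range(v0,v1)]).reshape(-1,3);q=P[P[:,2]>35]
    r=cv2.minAreaRect(q[:,:2].astype(np.float32));print(nm,len(q),q.mean(0).round(1),r,np.median(q[:,2]))
hsv=cv2.cvtColor(I,cv2.COLOR_BGR2HSV)
p=I[208:228,342:362];print(p[9,9],p[3,3])
g=(B[...,0]>110)&(B[...,2]>205)
mm,c,st=blob(I,g,(351.5,217.5));print("flat",c,st);print(ray("top",*c,48.5))
cn=cv2.findContours(mm.astype(np.uint8),0,1)[0][0].reshape(-1,2);w=np.array([ray("top",*x,48.5)[:2] for x in cn],np.float32);print(cv2.minAreaRect(w),cv2.boxPoints(cv2.minAreaRect(w)))
print("flat tri",tri(c,(230+312/3.7,140+382/3.7)), px("side",ray("top",*c,48.5)))
cv2.imwrite("pics/c3.png",np.hstack([cv2.resize(I[203:233,337:367],(400,400),interpolation=cv2.INTER_CUBIC),cv2.resize(S[232:272,295:335],(400,400),interpolation=cv2.INTER_CUBIC)]))
```

```text
cap top [278.37259615 218.80288462] [267 208  24  23 416]
cap ray z103 [495.36798055  71.94577471 103.        ] depth [495.41829872  72.04256521 101.69160745]
cap tri [494.79282308  72.39009994  98.99313981]Traceback (most recent call last):
  File "<stdin>", line 18, in <module>
  File "h.py", line 10, in pix2world
    c=get_calibration(cam); n=cv2.undistortPoints(np.array([[[u,v]]],float),np.array(c["K"],float),np.array(c["dist"],float)).ravel()
ValueError: time passes only in moves, steps and waits
```

```bash
cat >> h.py <<'E'
import pickle,os
if not os.path.exists("cal.pkl"):
    pickle.dump({n:get_calibration(n) for n in("top","side")},open("cal.pkl","wb"))
CAL=pickle.load(open("cal.pkl","rb"))
def get_calibration(n): return CAL[n]
def blob(m,near):
    n,l,st,c=cv2.connectedComponentsWithStats(m.astype(np.uint8))
    k=1+np.argmin([np.hypot(*(c[i]-near))+(0 if st[i,4]>15 else 999) for i in range(1,n)])
    return l==k,c[k],st[k]
def tri(ut,us):
    A=[];b=[]
    for cam,u in(("top",ut),("side",us)):
        o=ray(cam,*u,0);e=ray(cam,*u,100)-o;e/=np.linalg.norm(e);P=np.eye(3)-np.outer(e,e);A.append(P);b.append(P@o)
    return np.linalg.solve(sum(A),sum(b))
E
python3 - <<'E'
from h import *
I=cv2.imread("pics/top0.png");S=cv2.imread("pics/side0.png");D=np.load("top_d.npy")
cv2.imwrite("pics/c3.png",np.hstack([cv2.resize(I[203:233,337:367],(400,400),interpolation=cv2.INTER_CUBIC),cv2.resize(S[232:272,295:335],(400,400),interpolation=cv2.INTER_CUBIC)]))
B=I.astype(int)
P=np.array([[pix2world("top",D,u,v) for u in range(258,300)] for v in range(198,242)]).reshape(-1,3)
q=P[P[:,2]>60];print("pot bbox",q.min(0),q.max(0)); q=P[P[:,2]>92];print("cap bbox",q.min(0),q.max(0),np.median(q,0))
for nm,(u0,u1,v0,v1) in dict(yel=(320,338,214,232),flat=(342,361,208,226),green=(370,386,208,228),fresh=(398,416,228,246)).items():
    P=np.array([[pix2world("top",D,u,v) for u in range(u0,u1)] for v in range(v0,v1)]).reshape(-1,3);q=P[P[:,2]>35]
    r=cv2.minAreaRect(q[:,:2].astype(np.float32));print(nm,len(q),q.mean(0).round(1),r,np.median(q[:,2]))
g=(B[...,0]>110)&(B[...,2]>205)
mm,c,st=blob(g,(351.5,217.5));print("flat",c,st);print(ray("top",*c,48.5))
cn=cv2.findContours(mm.astype(np.uint8),0,1)[0][0].reshape(-1,2);w=np.array([ray("top",*x,48.5)[:2] for x in cn],np.float32);print(cv2.minAreaRect(w),cv2.boxPoints(cv2.minAreaRect(w)))
print("flat tri",tri(c,(230+312/3.7,140+382/3.7)), px("side",ray("top",*c,48.5)))
E
```

```text
pot bbox [444.05219118 -26.76372348  60.04684151] [ 535.94508826  115.28036941 1437.33320455]
cap bbox [444.05219118 -26.76372348  93.89836259] [ 527.75990473  106.19385864 1437.33320455] [494.64773366  73.06291972 103.53417846]
yel 62 [486.9 -65.1  48.9] ((486.9195861816406, -65.19911193847656), (17.15984344482422, 27.941293716430664), 23.0783748626709) 49.42604603932273
flat 63 [ 501.6 -125.9   92.6] ((482.78814697265625, -82.03579711914062), (26.087284088134766, 132.44374084472656), 23.880834579467773) 49.51113173186192
green 67 [ 499.6 -200.1   90.4] ((480.96893310546875, -120.15513610839844), (28.268817901611328, 198.846923828125), 13.477254867553711) 49.76809765215201
fresh 62 [ 449.8 -290.7   47.2] ((449.5931396484375, -290.30596923828125), (17.074115753173828, 26.749286651611328), 0.3526945114135742) 47.15546049558786
flat [351.0952381  216.92857143] [347 214   9   7  42]
[ 504.89720613 -130.02455778   48.5       ]
((504.95086669921875, -130.1626434326172), (24.03769874572754, 13.083742141723633), 76.51891326904297) [[ 495.78735  -140.32527 ]
 [ 508.51062  -143.37541 ]
 [ 514.1144   -120.000015]
 [ 501.3911   -116.949875]]
flat tri [ 504.87286969 -130.06805386   47.72239444] [314.36339269 242.93335415]
```

View pics/c3.png

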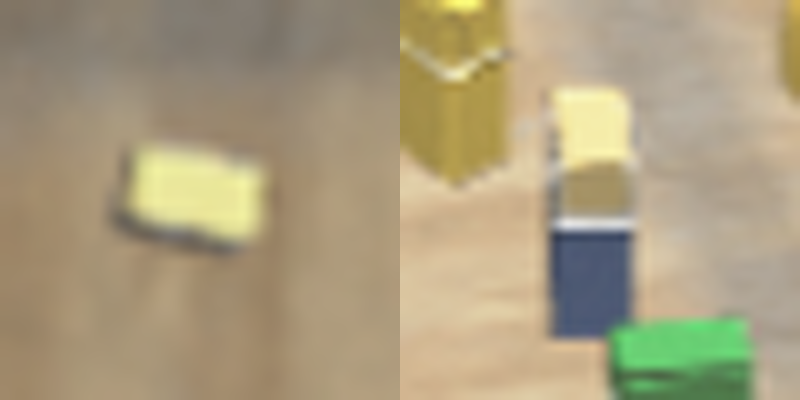

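The crop confirms it: the flat battery has a buff tape top and a blue body. It stands at about (504.5,−130), top z≈48, narrow axis at −13.5°. The cap is centred at (495,72), top z≈101–103. I move towards the cap.

Request:
play_rows:
  targets:
    - [-0.7, -0.58, 0, 0, 1]
    - [-0.7, -0.58, 0, 0, 1]
    - [-0.7, -0.58, 0, 0, 1]
    - [-0.7, -0.58, 0, 0, 1]
    - [-0.7, -0.58, 0, 0, 1]
    - [-0.7, -0.58, 0, 0, 1]
    - [-0.7, -0.58, 0, 0, 1]
    - [-0.7, -0.58, 0, 0, 1]
    - [-0.7, -0.58, 0, 0, 1]
    - [-0.7, -0.58, 0, 0, 1]
    - [-0.7, -0.58, 0, 0, 1]
    - [-0.7, -0.58, 0, 0, 1]

```text
t: 1.6
eef_pos: [457.1, 155.4, 213.0]
tool_rot: [0.233, 0.973, 0.0, 0.0]
contact_force: [0.9, 0.4, 0.3]
gripper_width: 85.1
gripper_force: 0.0
```

Request:
play_rows:
  targets:
    - [0, 0, 0, 7, 1]
    - [0, 0, 0, 7, 1]
    - [0, 0, 0, 7, 1]
    - [0, 0, 0, 7, 1]
    - [0, 0, 0, 7, 1]
    - [0, 0, 0, 7, 1]
    - [0, 0, 0, 7, 1]
    - [0, 0, 0, 7, 1]
    - [0, 0, 0, 7, 1]
    - [0, 0, 0, 7, 1]
    - [0, 0, 0, 0, 1]

```text
t: 2.52
eef_pos: [456.6, 157.2, 212.8]
tool_rot: [0.749, 0.662, 0.0, 0.0]
contact_force: [-0.7, -0.3, -0.5]
gripper_width: 85.5
gripper_force: 0.0
```

```bash
cat > go.py <<'E'
import sys
from h import *
from scipy.spatial.transform import Rotation as Ro
def rep(x,y,z):
    s=get_state();R=Ro.from_quat(s["tool_rot"]).as_matrix()
    d=R.T@(np.array([x,y,z])-s["eef_pos"])
    print("t",s["t"],"pos",s["eef_pos"].round(1),"j",s["joint_pos"].round(2),"yang",np.degrees(np.arctan2(R[1,1],R[0,1])).round(1),"tilt",R[:,2].round(3))
    print("tool units",(d/40).round(3),"F",s["contact_force"].round(1),"w",s["gripper_width"].round(1),"gf",s["gripper_force"].round(1))
if __name__=="__main__": rep(*map(float,sys.argv[1:4]))
E
python3 go.py 495 72 150
```

```text
t 2.5167 pos [456.6 157.2 212.8] j [-0.51  0.51  0.12  1.99 -0.1   0.64 -0.45] yang -7.1 tilt [ 0. -0. -1.]Traceback (most recent call last):
  File "go.py", line 9, in <module>
    if __name__=="__main__": rep(*map(float,sys.argv[1:4]))
                             ~~~^^^^^^^^^^^^^^^^^^^^^^^^^^^
  File "go.py", line 8, in rep
    print("tool units",(d/40).round(3),"F",s["contact_force"].round(1),"w",s["gripper_width"].round(1),"gf",s["gripper_force"].round(1))
                                                                           ^^^^^^^^^^^^^^^^^^^^^^^^
AttributeError: 'float' object has no attribute 'round'
```

```bash
sed -i 's/s\["gripper_width"\].round(1)/round(s["gripper_width"],1)/; s/s\["gripper_force"\].round(1)/round(s["gripper_force"],1)/' go.py
python3 go.py 495 72 130
```

```text
t 2.5167 pos [456.6 157.2 212.8] j [-0.51  0.51  0.12  1.99 -0.1   0.64 -0.45] yang -7.1 tilt [ 0. -0. -1.]
tool units [-1.996  1.215  2.071] F [-0.7 -0.3 -0.5] w 85.5 gf 0.0
```

Request:
play_rows:
  targets:
    - [-0.4, 0.243, 0, 0, 1]
    - [-0.4, 0.243, 0, 0, 1]
    - [-0.4, 0.243, 0, 0, 1]
    - [-0.4, 0.243, 0, 0, 1]
    - [-0.4, 0.243, 0, 0, 1]
    - [0, 0, 0.6, 0, 1]
    - [0, 0, 0.6, 0, 1]
    - [0, 0, 0.5, 0, 1]
    - [0, 0, 0.37, 0, 1]
    - [0, 0, 0, 0, 1]
    - [0, 0, 0, 0, 1]

```text
t: 3.43
eef_pos: [494.8, 71.7, 129.6]
tool_rot: [0.748, 0.664, -0.0, -0.0]
contact_force: [0.8, -0.2, 0.1]
gripper_width: 85.3
gripper_force: 0.0
```

Run:
```python
from h import *
from go import rep
rep(495,72,86)
for cam in("top","side"):
    I,D=get_image(cam);cv2.imwrite(f"pics/{cam}1.png",I[...,::-1])
S=cv2.imread("pics/side1.png");T=cv2.imread("pics/top1.png")
cv2.imwrite("pics/c4.png",np.hstack([cv2.resize(S[150:230,250:330],(400,400),interpolation=2),cv2.resize(T[180:260,240:320],(400,400),interpolation=2)]))
```

```text
t 3.4333 pos [494.8  71.7 129.6] j [-0.28  0.66  0.07  2.03 -0.1   0.46 -0.25] yang -6.8 tilt [-0.001  0.    -1.   ]
tool units [0.008 0.005 1.09 ] F [ 0.8 -0.2  0.1] w 85.3 gf 0.0
```

View pics/c4.png

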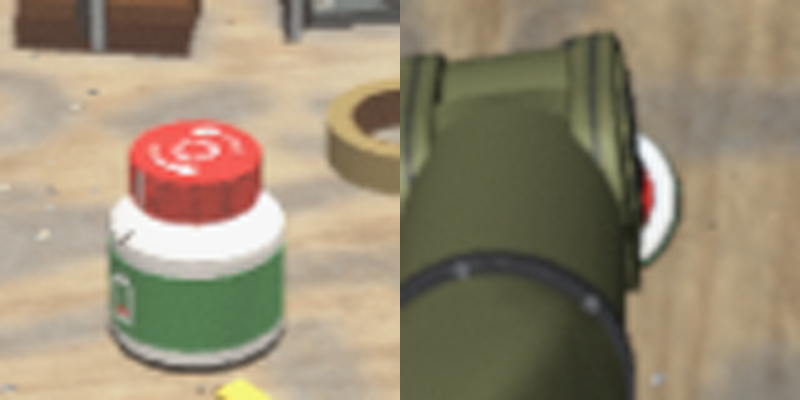

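View pics/side1.png

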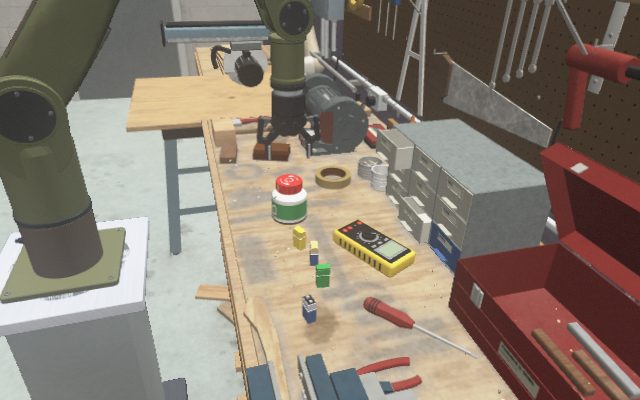

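The side view shows the gripper centred over the cap, fingertips at (267,155) and (308,155), cap at (289,185). I descend and grip.

Request:
play_rows:
  targets:
    - [0, 0, 0.3, 0, 1]
    - [0, 0, 0.3, 0, 1]
    - [0, 0, 0.3, 0, 1]
    - [0, 0, 0.2, 0, 1]
    - [0, 0, 0, 0, 1]
    - [0, 0, 0, 0, 0.6]
    - [0, 0, 0, 0, 0.5]
    - [0, 0, 0, 0, 0.4]
    - [0, 0, 0, 0, 0.4]
    - [0, 0, 0, 0, 0.4]
    - [0, 0, 0, 0, 0.4]

```text
t: 4.45
eef_pos: [495.3, 71.8, 86.1]
tool_rot: [0.748, 0.663, 0.0, 0.0]
contact_force: [0.4, -0.3, -0.7]
gripper_width: 34.1
gripper_force: 0.0
```

Run:
```python
from h import *
I,D=get_image("side");S=I[...,::-1]
cv2.imwrite("pics/c5.png",cv2.resize(S[100:240,220:400],(771,600),interpolation=2))
```

```text
(no output)
```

View pics/c5.png

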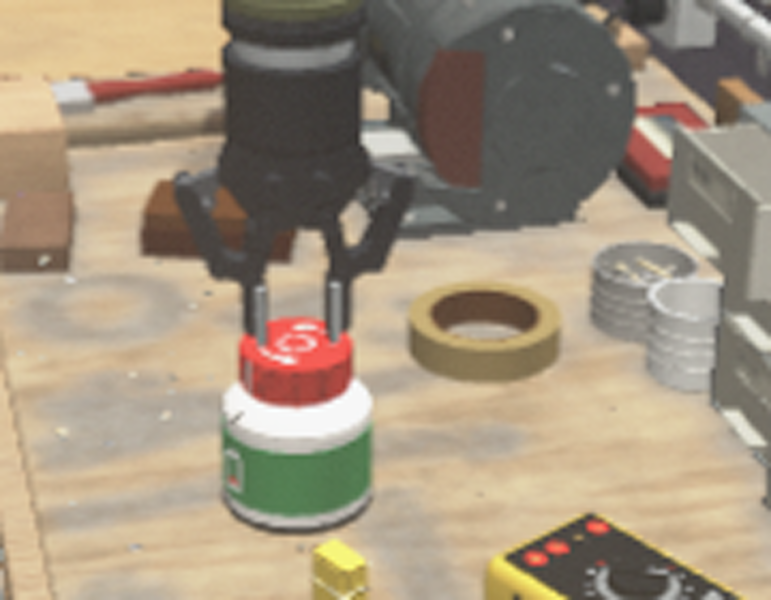

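Run:
```python
from h import *
from go import rep
rep(495,72,86)
I,D=get_image("side")
for z in(78,91,103,115,130):
    print(z,[ (px("side",[495+dx,72-(dx*.12),z])-[220,100])*4.283 for dx in(-17,0,17)])
for cx,cy in((263,335),(263,300),(337,328),(337,295),(297,345),(297,395),(250,270),(300,380)):
    u,v=220+cx/4.283,100+cy/4.283
    print(cx,cy,pix2world("side",D,round(u),round(v)).round(1))
```

```text
t 4.5 pos [495.2  71.8  86.1] j [-0.27  0.74  0.06  2.05 -0.11  0.35 -0.25] yang -6.9 tilt [ 0.  0. -1.]
tool units [ 0.005 -0.006  0.002] F [-0.7  1.1 -0.1] w 34.4 gf 0.0
78 [array([266.72624456, 377.74577779]), array([296.22730486, 376.05867509]), array([325.58952888, 374.37869427])]
91 [array([266.30774711, 357.93692539]), array([295.97604696, 356.2865493 ]), array([325.5039696 , 354.64274879])]
103 [array([265.91585648, 339.45148322]), array([295.74047797, 337.83581595]), array([325.42327358, 336.22620267])]
115 [array([265.51848574, 320.77010322]), array([295.50133614, 319.18994193]), array([325.34088612, 317.61529586])]
130 [array([265.01388524, 297.13734323]), array([295.19726262, 295.60271948]), array([325.23545896, 294.07291249])]
263 335 [473.4  64.1 112.1]
263 300 [473.3  61.2 135.1]
337 328 [516.3  56.4 113.5]
337 295 [515.9  54.4 136.1]
297 345 [493.2  64.8 101. ]
297 395 [487.3  39.2  84.9]
250 270 [465.9  58.3 155.7]
300 380 [490.   39.7  92.5]
```

Run:
```python
from h import *
I,D=get_image("side")
for u in range(278,302):
    r=[]
    for v in range(160,186):
        p=pix2world("side",D,u,v)
        if abs(p[1]-59)<7 and p[2]>98: r.append((p[2].round(0),p[0].round(0),p[1].round(0)))
    print(u,min(r) if r else None)
```

```text
278 (np.float64(101.0), np.float64(465.0), np.float64(61.0))
279 (np.float64(99.0), np.float64(466.0), np.float64(55.0))
280 (np.float64(98.0), np.float64(469.0), np.float64(54.0))
281 (np.float64(101.0), np.float64(472.0), np.float64(60.0))
282 (np.float64(101.0), np.float64(474.0), np.float64(54.0))
283 (np.float64(101.0), np.float64(476.0), np.float64(53.0))
284 (np.float64(101.0), np.float64(478.0), np.float64(53.0))
285 (np.float64(100.0), np.float64(481.0), np.float64(54.0))
286 (np.float64(100.0), np.float64(483.0), np.float64(53.0))
287 (np.float64(101.0), np.float64(487.0), np.float64(61.0))
288 (np.float64(100.0), np.float64(489.0), np.float64(57.0))
289 (np.float64(100.0), np.float64(492.0), np.float64(61.0))
290 (np.float64(100.0), np.float64(494.0), np.float64(56.0))
291 (np.float64(99.0), np.float64(495.0), np.float64(53.0))
292 (np.float64(100.0), np.float64(500.0), np.float64(60.0))
293 (np.float64(100.0), np.float64(502.0), np.float64(59.0))
294 (np.float64(100.0), np.float64(504.0), np.float64(58.0))
295 (np.float64(100.0), np.float64(505.0), np.float64(53.0))
296 (np.float64(100.0), np.float64(508.0), np.float64(52.0))
297 (np.float64(100.0), np.float64(512.0), np.float64(58.0))
298 (np.float64(99.0), np.float64(516.0), np.float64(64.0))
299 (np.float64(100.0), np.float64(517.0), np.float64(61.0))
300 (np.float64(100.0), np.float64(521.0), np.float64(65.0))
301 (np.float64(101.0), np.float64(522.0), np.float64(58.0))
```

Request:
play_rows:
  targets:
    - [0, 0, 0, 0, 1]
    - [0, 0, 0, 0, 1]
    - [0, 0, 0, 0, 1]
    - [0, 0, 0, 0, 1]
    - [0, 0, 0, 0, 1]
    - [0, 0, 0, 0, 1]

```text
t: 5.1
eef_pos: [495.1, 71.7, 85.9]
tool_rot: [0.748, 0.663, 0.0, -0.0]
contact_force: [-0.1, 0.2, 0.6]
gripper_width: 85.3
gripper_force: 0.0
```

Run:
```python
from h import *
print(get_state()["gripper_width"])
I,D=get_image("side")
cv2.imwrite("pics/c6.png",cv2.resize(I[100:240,220:400,::-1],(771,600),interpolation=2))
for u in range(266,314):
    r=[]
    for v in range(150,200):
        p=pix2world("side",D,u,v)
        if abs(p[1]-59)<9 and p[2]>60: r.append((p[2].round(0),p[0].round(0),p[1].round(0)))
    print(u,min(r) if r else None,end=";")
```

```text
85.27666052722095
266 (np.float64(141.0), np.float64(438.0), np.float64(68.0));267 (np.float64(125.0), np.float64(440.0), np.float64(68.0));268 (np.float64(144.0), np.float64(443.0), np.float64(66.0));269 (np.float64(124.0), np.float64(445.0), np.float64(68.0));270 (np.float64(121.0), np.float64(447.0), np.float64(64.0));271 (np.float64(120.0), np.float64(449.0), np.float64(64.0));272 (np.float64(162.0), np.float64(453.0), np.float64(64.0));273 (np.float64(63.0), np.float64(452.0), np.float64(63.0));274 (np.float64(61.0), np.float64(453.0), np.float64(55.0));275 (np.float64(63.0), np.float64(455.0), np.float64(51.0));276 (np.float64(66.0), np.float64(457.0), np.float64(51.0));277 (np.float64(65.0), np.float64(460.0), np.float64(52.0));278 (np.float64(67.0), np.float64(462.0), np.float64(52.0));279 (np.float64(67.0), np.float64(465.0), np.float64(51.0));280 (np.float64(66.0), np.float64(467.0), np.float64(52.0));281 (np.float64(69.0), np.float64(470.0), np.float64(52.0));282 (np.float64(69.0), np.float64(472.0), np.float64(52.0));283 (np.float64(70.0), np.float64(475.0), np.float64(53
[... 1121 characters left out ...]
loat64(525.0), np.float64(61.0));303 (np.float64(69.0), np.float64(527.0), np.float64(58.0));304 (np.float64(67.0), np.float64(528.0), np.float64(52.0));305 (np.float64(64.0), np.float64(534.0), np.float64(66.0));306 (np.float64(61.0), np.float64(536.0), np.float64(61.0));307 (np.float64(120.0), np.float64(537.0), np.float64(60.0));308 (np.float64(119.0), np.float64(539.0), np.float64(57.0));309 (np.float64(124.0), np.float64(540.0), np.float64(52.0));310 (np.float64(124.0), np.float64(544.0), np.float64(55.0));311 (np.float64(123.0), np.float64(547.0), np.float64(58.0));312 (np.float64(124.0), np.float64(550.0), np.float64(60.0));313 (np.float64(156.0), np.float64(551.0), np.float64(55.0));
```

View pics/c6.png

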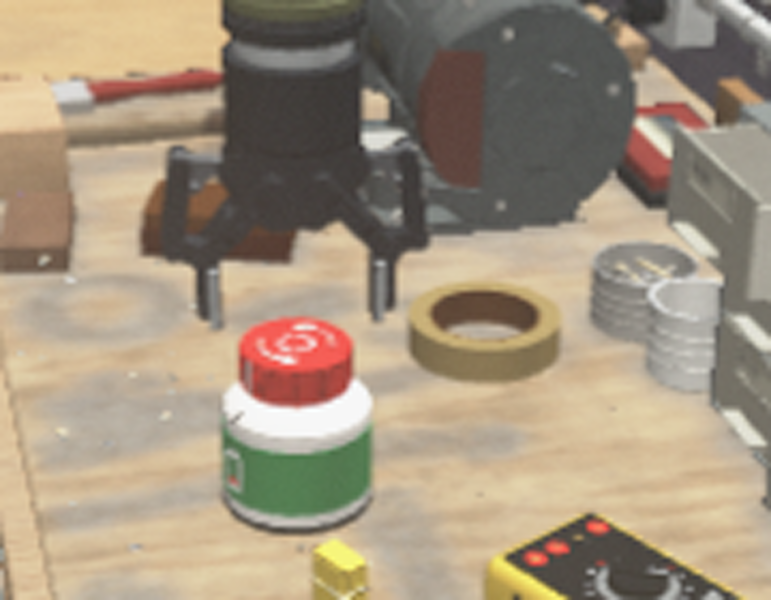

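The fingers closed in the air above the cap. Depth puts the open tips at z≈120 while the state reports TCP 86, so the fingers really stand about 28 mm higher than the reported TCP implies. I go lower by that much.

Request:
play_rows:
  targets:
    - [0, 0, 0.2, 0, 1]
    - [0, 0, 0.2, 0, 1]
    - [0, 0, 0.15, 0, 1]
    - [0, 0, 0.15, 0, 1]
    - [0, 0, 0, 0, 1]
    - [0, 0, 0, 0, 1]

```text
t: 5.65
eef_pos: [494.7, 71.6, 57.3]
tool_rot: [0.748, 0.663, -0.001, -0.0]
contact_force: [0.7, 0.3, 1.3]
gripper_width: 85.6
gripper_force: 0.0
```

Run:
```python
from h import *
from go import rep
rep(495,72,57)
I,D=get_image("side")
cv2.imwrite("pics/c7.png",cv2.resize(I[100:240,220:400,::-1],(771,600),interpolation=2))
for u in list(range(267,275))+list(range(304,312)):
    r=[]
    for v in range(150,200):
        p=pix2world("side",D,u,v)
        if abs(p[1]-59)<9 and p[2]>75: r.append((p[2].round(0),p[0].round(0),p[1].round(0)))
    print(u,*map(float,min(r) if r else []),end=";")
```

```text
t 5.65 pos [494.7  71.6  57.3] j [-0.26  0.8   0.04  2.07 -0.11  0.28 -0.24] yang -6.9 tilt [-0.001 -0.    -1.   ]
tool units [0.011 0.007 0.007] F [0.7 0.3 1.3] w 85.6 gf 0.0
267 104.0 439.0 66.0;268 103.0 442.0 68.0;269 121.0 444.0 65.0;270 92.0 445.0 62.0;271 90.0 448.0 64.0;272 90.0 451.0 63.0;273 138.0 454.0 61.0;274 144.0 456.0 57.0;304 149.0 528.0 53.0;305 141.0 530.0 53.0;306 137.0 533.0 53.0;307 89.0 537.0 56.0;308 89.0 539.0 55.0;309 91.0 540.0 51.0;310 96.0 544.0 57.0;311 97.0 546.0 55.0;
```

Request:
play_rows:
  targets:
    - [0, 0, 0, 0, 0.5]
    - [0, 0, 0, 0, 0.4]
    - [0, 0, 0, 0, 0.4]
    - [0, 0, 0, 0, 0.4]
    - [0, 0, 0, 0, 0.4]
    - [0, 0, 0, 0, 0.4]

```text
t: 6.2
eef_pos: [495.2, 71.8, 58.6]
tool_rot: [0.748, 0.663, 0.0, 0.0]
contact_force: [-1.1, -0.1, 5.1]
gripper_width: 63.2
gripper_force: 64.2
```

Request:
play_rows:
  targets:
    - [0, 0, 0.05, 0, 0.4]
    - [0, 0, 0.05, 0, 0.4]
    - [0, 0, 0.04, 0, 0.4]
    - [0, 0, 0, 0, 0.4]
    - [0, 0, 0, 0, 0.4]

```text
t: 6.62
eef_pos: [495.2, 71.7, 54.0]
tool_rot: [0.748, 0.663, 0.001, 0.0]
contact_force: [-3.9, -0.4, 17.5]
gripper_width: 63.8
gripper_force: 65.4
```

Request:
play_rows:
  targets:
    - [0, 0, 0.04, 0, 0.4]
    - [0, 0, 0, -3, 0.4]
    - [0, 0, 0, -6, 0.4]
    - [0, 0, 0, -6, 0.4]
    - [0, 0, 0, -6, 0.4]

```text
t: 7.03
eef_pos: [496.5, 71.8, 53.6]
tool_rot: [0.614, 0.789, 0.002, 0.001]
contact_force: [-3.0, 0.9, 25.6]
gripper_width: 63.8
gripper_force: 66.1
```

Run:
```python
from h import *
from go import rep
rep(495,72,57);print(get_state()["torque"].round(2))
I,D=get_image("side")
cv2.imwrite("pics/c8.png",cv2.resize(I[100:240,220:400,::-1],(771,600),interpolation=2))
```

```text
t 7.0333 pos [496.5  71.8  53.6] j [-0.22  0.8  -0.02  2.07  0.05  0.27 -0.04] yang 14.3 tilt [ 0.004  0.001 -1.   ]
tool units [ 0.013 -0.035 -0.086] F [-3.   0.9 25.6] w 63.8 gf 66.1
[ 0.13  0.81 -0.43]
```

Request:
play_rows:
  targets:
    - [0, 0, 0, -6, 0.4]
    - [0, 0, 0, -6, 0.4]
    - [0, 0, 0, -6, 0.4]
    - [0, 0, 0, -6, 0.4]
    - [0, 0, 0, -6, 0.4]
    - [0, 0, 0, -6, 0.4]
    - [0, 0, 0, -6, 0.4]
    - [0, 0, 0, 0, 0.4]
    - [0, 0, 0, 0, 0.4]

```text
t: 7.83
eef_pos: [496.9, 72.4, 53.6]
tool_rot: [0.291, 0.957, 0.001, 0.002]
contact_force: [-2.5, -0.0, 25.8]
gripper_width: 63.7
gripper_force: 66.3
```

Run:
```python
from h import *
from go import rep
rep(495,72,57);print(get_state()["torque"].round(2))
I,D=get_image("side")
S=I[...,::-1]
cv2.imwrite("pics/c8.png",np.hstack([cv2.resize(cv2.imread("pics/c6.png")[300:520,200:400],(400,440)),cv2.resize(S[170:221,267:313],(400,440),interpolation=2)]))
```

```text
t 7.8333 pos [496.9  72.4  53.6] j [-0.14  0.8  -0.15  2.06  0.38  0.3   0.36] yang 56.1 tilt [ 0.005  0.001 -1.   ]
tool units [ 0.034 -0.035 -0.086] F [-2.5 -0.  25.8] w 63.7 gf 66.3
[-0.03  0.59  0.15]
```

View pics/c8.png

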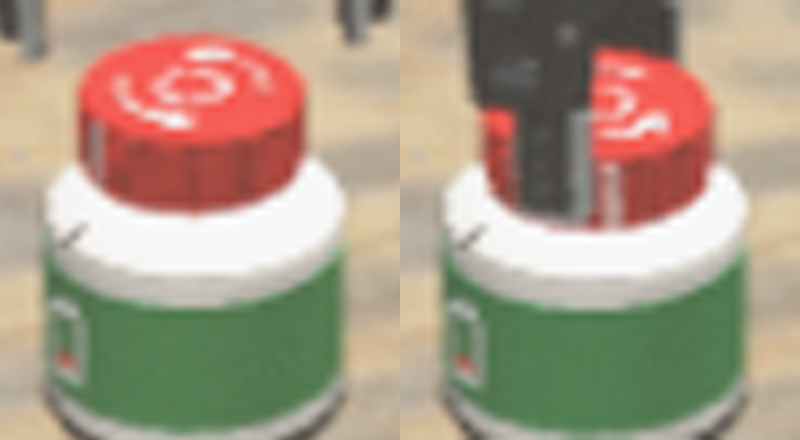

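The white mark on the cap moved right while the pot's label stayed put, so the cap has turned about 60°. I lift it off.

Request:
play_rows:
  targets:
    - [0, 0, -0.1, 0, 0.4]
    - [0, 0, -0.1, 0, 0.4]
    - [0, 0, -0.2, 0, 0.4]
    - [0, 0, -0.3, 0, 0.4]
    - [0, 0, -0.3, 0, 0.4]
    - [0, 0, -0.2, 0, 0.4]
    - [0, 0, 0, 0, 0.4]
    - [0.275, 0.41, 0, 0, 0.4]
    - [0.275, 0.41, 0, 0, 0.4]
    - [0.275, 0.41, 0, 0, 0.4]
    - [0, 0, 0, 0, 0.4]

```text
t: 8.8
eef_pos: [495.1, 136.5, 98.5]
tool_rot: [0.289, 0.957, 0.002, -0.0]
contact_force: [-0.7, 1.3, 0.5]
gripper_width: 63.4
gripper_force: 65.8
```

Run:
```python
from h import *
from go import rep
rep(490,190,57)
I,D=get_image("side")
S=I[...,::-1]
cv2.imwrite("pics/c9.png",cv2.resize(S[110:230,230:370],(700,600),interpolation=2))
```

```text
t 8.8 pos [495.1 136.5  98.5] j [-0.23  0.73 -0.21  2.    0.32  0.44  0.31] yang 56.4 tilt [ 0.001  0.005 -1.   ]
tool units [0.844 1.039 1.043] F [-0.7  1.3  0.5] w 63.4 gf 65.8
```

View pics/c9.png

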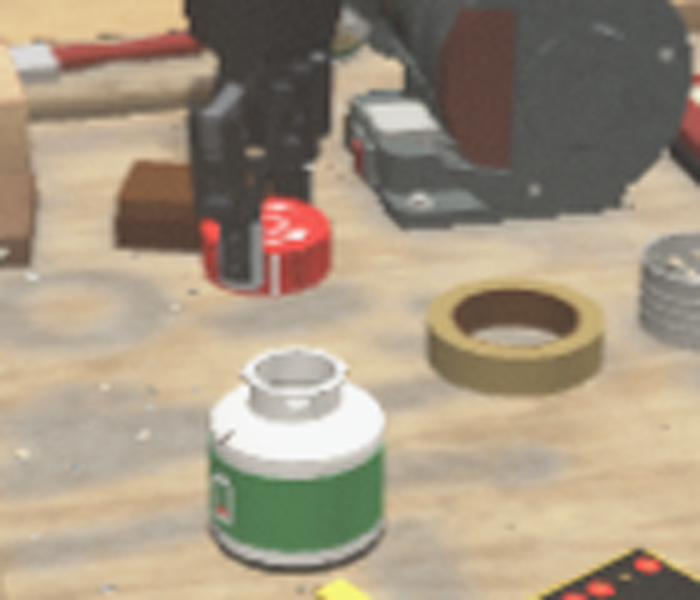

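The pot at (289,200) is open and upright, and the cap is held at (283,160). That is my last picture; from here I work from depth numbers.

Request:
play_rows:
  targets:
    - [0.28, 0.35, 0, 0, 0.4]
    - [0.28, 0.35, 0, 0, 0.4]
    - [0.28, 0.34, 0, 0, 0.4]
    - [0, 0, 0.6, 0, 0.4]
    - [0, 0, 0.6, 0, 0.4]
    - [0, 0, 0.6, 0, 0.4]
    - [0, 0, 0.5, 0, 0.4]
    - [0, 0, 0.4, 0, 0.4]
    - [0, 0, 0, 0, 0.4]
    - [0, 0, 0, 0, 0.4]

```text
t: 9.68
eef_pos: [489.8, 182.8, -10.0]
tool_rot: [0.292, 0.956, -0.001, -0.001]
contact_force: [1.1, -0.7, 0.1]
gripper_width: 63.5
gripper_force: 66.0
```

```bash
cat > dep.py <<'E'
from h import *
def cloud(cam):
    I,D=get_image(cam);c=CAL[cam];v,u=np.mgrid[0:400,0:640]
    n=cv2.undistortPoints(np.stack([u,v],-1).reshape(-1,1,2).astype(float),np.array(c["K"],float),np.array(c["dist"],float)).reshape(-1,2)
    d=D.reshape(-1,1).astype(float);P=(np.hstack([n,np.ones_like(d)])*d-np.array(c["t"]))@np.array(c["R"])
    return P.reshape(400,640,3),I.astype(int),D
E
python3 - <<'E'
from dep import *
from go import rep
rep(490,190,-19.5)
P,I,D=cloud("side");m=(I[...,0]>140)&(I[...,1]<90)&(I[...,2]<90)&(abs(P[...,1]-190)<60)&(abs(P[...,0]-490)<60)
q=P[m];print(len(q),q.min(0).round(1),q.max(0).round(1),np.percentile(q[:,2],[5,50,90,97]).round(1))
E
```

```text
t 9.6833 pos [489.8 182.8 -10. ] j [-0.39  0.94 -0.09  2.    0.35  0.22  0.19] yang 56.0 tilt [-0.002 -0.002 -1.   ]
tool units [0.097 0.152 0.237] F [ 1.1 -0.7  0.1] w 63.5 gf 66.0
20 [456.6 163.    9.4] [503.9 208.9  34.4] [10.9 26.3 32.4 33.6]
```

Request:
play_rows:
  targets:
    - [0, 0, 0.07, 0, 0.4]
    - [0, 0, 0.07, 0, 0.4]
    - [0, 0, 0.05, 0, 0.4]
    - [0, 0, 0.03, 0, 0.4]
    - [0, 0, 0, 0, 0.4]
    - [0, 0, 0, 0, 0.4]

```text
t: 10.23
eef_pos: [490.5, 184.2, -18.0]
tool_rot: [0.292, 0.957, 0.0, 0.0]
contact_force: [0.8, -0.2, -0.8]
gripper_width: 63.5
gripper_force: 66.0
```

Request:
play_rows:
  targets:
    - [0, 0, 0.03, 0, 0.4]
    - [0, 0, 0.02, 0, 0.4]
    - [0, 0, 0, 0, 0.4]
    - [0, 0, 0, 0, 0.4]

```text
t: 10.57
eef_pos: [490.7, 184.3, -19.2]
tool_rot: [0.292, 0.957, 0.0, 0.0]
contact_force: [-1.2, -1.1, 8.5]
gripper_width: 63.8
gripper_force: 67.0
```

Request:
play_rows:
  targets:
    - [0, 0, 0, 0, 0.9]
    - [0, 0, 0, 0, 1]
    - [0, 0, 0, 0, 1]
    - [0, 0, 0, 0, 1]
    - [0, 0, 0, 0, 1]
    - [0, 0, -0.2, 0, 1]
    - [0, 0, -0.6, 0, 1]
    - [0, 0, -0.8, 0, 1]
    - [0, 0, -0.8, 0, 1]
    - [0, 0, -0.6, 0, 1]
    - [0, 0, 0, 0, 1]

```text
t: 11.48
eef_pos: [493.3, 185.3, 104.7]
tool_rot: [0.292, 0.956, 0.003, 0.003]
contact_force: [0.4, 0.2, 0.3]
gripper_width: 85.7
gripper_force: 0.0
```

Run:
```python
from dep import *
from go import rep
rep(505,-130,100)
P,I,D=cloud("side");R=(I[...,0]>140)&(I[...,1]<90)&(I[...,2]<90)
q=P[R&(abs(P[...,1]-185)<60)&(abs(P[...,0]-490)<60)];print("cap",len(q),q.min(0).round(1),q.max(0).round(1),np.percentile(q[:,2],[5,50,90,97]).round(1))
```

```text
t 11.4833 pos [493.3 185.3 104.7] j [-0.33  0.73 -0.2   1.97  0.3   0.47  0.24] yang 56.1 tilt [ 0.008  0.004 -1.   ]
tool units [-4.645 -6.377  0.092] F [0.4 0.2 0.3] w 85.7 gf 0.0
cap 27 [456.8 163.6   1. ] [465.3 183.8  23.8] [ 3.1 13.8 22.3 23.4]
```

Request:
play_rows:
  targets:
    - [-0.464, -0.638, 0, 0, 1]
    - [-0.464, -0.638, 0, 0, 1]
    - [-0.464, -0.638, 0, 0, 1]
    - [-0.464, -0.638, 0, 0, 1]
    - [-0.464, -0.638, 0, 0, 1]
    - [-0.464, -0.638, 0, 0, 1]
    - [-0.464, -0.638, 0, 0, 1]
    - [-0.464, -0.638, 0, 0, 1]
    - [-0.464, -0.638, 0, 0, 1]
    - [-0.464, -0.638, 0, 0, 1]
    - [0, 0, 0, 0, 1]

```text
t: 12.45
eef_pos: [500.2, -140.2, 98.8]
tool_rot: [0.297, 0.955, -0.003, -0.001]
contact_force: [-0.4, -1.0, 0.2]
gripper_width: 85.0
gripper_force: 0.0
```

Request:
play_rows:
  targets:
    - [0, 0, 0, 7, 0.6]
    - [0, 0, 0, 7, 0.6]
    - [0, 0, 0, 7, 0.6]
    - [0, 0, 0, 7, 0.6]
    - [0, 0, 0, 7, 0.6]
    - [0, 0, 0, 7, 0.6]
    - [0, 0, 0, 7, 0.6]
    - [0, 0, 0, 7, 0.6]
    - [0, 0, 0, 7, 0.6]
    - [0, 0, 0, 6.6, 0.6]
    - [0, 0, 0, 0, 0.6]
    - [0, 0, 0, 0, 0.6]

```text
t: 13.45
eef_pos: [501.6, -130.8, 99.3]
tool_rot: [0.784, 0.62, -0.001, -0.0]
contact_force: [-1.0, -0.3, 0.3]
gripper_width: 51.5
gripper_force: 0.0
```

```bash
python3 go.py 504.5 -130 8
```

```text
t 13.45 pos [ 501.6 -130.8   99.3] j [ 0.15  0.73  0.02  1.99 -0.03  0.42 -0.04] yang -13.3 tilt [-0.001 -0.    -1.   ]
tool units [0.037 0.07  2.283] F [-1.  -0.3  0.3] w 51.5 gf 0.0
```

Request:
play_rows:
  targets:
    - [0.037, 0.07, 0, 0, 0.6]
    - [0, 0, 0.5, 0, 0.6]
    - [0, 0, 0.5, 0, 0.6]
    - [0, 0, 0.4, 0, 0.6]
    - [0, 0, 0.3, 0, 0.6]
    - [0, 0, 0.3, 0, 0.6]
    - [0, 0, 0.2, 0, 0.6]
    - [0, 0, 0.15, 0, 0.6]
    - [0, 0, 0, 0, 0.6]
    - [0, 0, 0, 0, 0.6]

```text
t: 14.28
eef_pos: [505.3, -130.3, 5.9]
tool_rot: [0.785, 0.619, 0.0, -0.0]
contact_force: [0.2, 0.3, 1.1]
gripper_width: 51.4
gripper_force: 0.0
```

Run:
```python
from dep import *
from go import rep
rep(504.5,-130,5)
P,I,D=cloud("side")
blue=(I[...,2]>I[...,0]+25)&(abs(P[...,1]+130)<45)&(abs(P[...,0]-504)<45)
q=P[blue];print("blue",len(q),q.min(0).round(1),q.max(0).round(1))
g=(abs(P[...,1]+140)<35)&(abs(P[...,0]-504)<60)&(P[...,2]>15)&(P[...,2]<90)&(I.max(-1)-I.min(-1)<25)
q=P[g]
for lo in range(450,560,6):
    s=q[(q[:,0]>=lo)&(q[:,0]<lo+6)]
    if len(s): print(lo,len(s),s[:,2].min().round(0),np.median(s[:,1]).round(0))
```

```text
t 14.2833 pos [ 505.3 -130.3    5.9] j [ 0.16  0.91  0.01  2.01 -0.03  0.22 -0.04] yang -13.5 tilt [ 0.  0. -1.]
tool units [ 0.004 -0.021  0.022] F [0.2 0.3 1.1] w 51.4 gf 0.0
blue 75 [ 493.6 -147.9    0.7] [ 507.6 -131.7   30.2]
450 20 73.0 -132.0
456 18 69.0 -126.0
462 43 39.0 -129.0
468 75 31.0 -134.0
474 33 35.0 -135.0
492 12 20.0 -132.0
498 4 30.0 -145.0
504 7 24.0 -146.0
510 1 43.0 -132.0
522 9 32.0 -150.0
528 71 28.0 -149.0
534 44 34.0 -149.0
540 25 38.0 -146.0
546 31 72.0 -151.0
552 22 76.0 -154.0
558 1 86.0 -158.0
```

Request:
play_rows:
  targets:
    - [0, 0, 0, 0, 0.3]
    - [0, 0, 0, 0, 0.1]
    - [0, 0, 0, 0, 0]
    - [0, 0, 0, 0, 0]
    - [0, 0, 0, 0, 0]
    - [0, 0, 0, 0, 0]
    - [0, 0, 0, 0, 0]

```text
t: 14.92
eef_pos: [505.5, -130.4, 6.4]
tool_rot: [0.785, 0.619, 0.0, 0.0]
contact_force: [-0.5, 0.2, 6.3]
gripper_width: 16.3
gripper_force: 59.9
```

Request:
play_rows:
  targets:
    - [0, 0, -0.2, 0, 0]
    - [0, 0, -0.4, 0, 0]
    - [0, 0, -0.6, 0, 0]
    - [0, 0, -0.7, 0, 0]
    - [0, 0, -0.7, 0, 0]
    - [0, 0, -0.4, 0, 0]
    - [0, 0, 0, 0, 0]
    - [0, 0, 0, 0, 0]

```text
t: 15.58
eef_pos: [505.7, -130.4, 126.8]
tool_rot: [0.785, 0.619, 0.001, 0.001]
contact_force: [-0.0, -0.5, -1.2]
gripper_width: 16.5
gripper_force: 59.1
```

Run:
```python
from dep import *
from go import rep
rep(495,72,126)
P,I,D=cloud("side")
b=(I[...,2]>I[...,0]+25)&(abs(P[...,1]+130)<45)&(abs(P[...,0]-504)<45)&(P[...,2]>60)
q=P[b];print("blue",len(q),q.min(0).round(1),q.max(0).round(1),q.mean(0).round(1))
T,It,_=cloud("top")
# pot rim / wall
for P,I in((P,I),(T,It)):
  for lo,hi in((85,99),(64,76)):
    q=P[(abs(P[...,0]-495)<55)&(abs(P[...,1]-72)<55)&(P[...,2]>lo)&(P[...,2]<hi)];print(lo,len(q),(q.min(0).round(1),q.max(0).round(1)) if len(q) else 0)
```

```text
t 15.5833 pos [ 505.7 -130.4  126.8] j [ 0.15  0.69  0.02  1.97 -0.03  0.49 -0.04] yang -13.5 tilt [ 0.002 -0.    -1.   ]
tool units [ 4.858 -1.442  0.018] F [-0.  -0.5 -1.2] w 16.5 gf 59.1
blue 91 [ 494.  -148.4  120.3] [ 509.2 -140.5  148.9] [ 501.5 -144.5  135.3]
85 72 (array([471.1,  41.4,  85.1]), array([507.6,  94.8,  92.7]))
64 300 (array([454. ,  27.6,  64.1]), array([533.3,  98.4,  76. ]))
85 71 (array([470.5,  46.5,  85.3]), array([520.3,  95.9,  97.7]))
64 421 (array([451.6,  30.8,  64. ]), array([535.7, 115.2,  75.9]))
```

Request:
play_rows:
  targets:
    - [0.54, -0.16, 0, 0, 0]
    - [0.54, -0.16, 0, 0, 0]
    - [0.54, -0.16, 0, 0, 0]
    - [0.54, -0.16, 0, 0, 0]
    - [0.54, -0.16, 0, 0, 0]
    - [0.54, -0.16, 0, 0, 0]
    - [0.54, -0.16, 0, 0, 0]
    - [0.54, -0.16, 0, 0, 0]
    - [0.54, -0.16, 0, 0, 0]
    - [0, 0, 0, 0, 0]
    - [0, 0, 0, 0, 0]
    - [0, 0, 0, 0, 0]

```text
t: 16.68
eef_pos: [493.9, 71.4, 125.0]
tool_rot: [0.785, 0.619, -0.001, -0.0]
contact_force: [0.1, -0.5, -0.4]
gripper_width: 16.3
gripper_force: 59.1
```

Run:
```python
from dep import *
from go import rep
rep(495.2,73,126)
P,I,D=cloud("side")
b=(I[...,2]>I[...,0]+25)&(abs(P[...,1]-72)<45)&(abs(P[...,0]-495)<45)&(P[...,2]>95)
q=P[b];print("blue",len(q),q.min(0).round(1),q.max(0).round(1),q.mean(0).round(1))
```

```text
t 16.6833 pos [493.9  71.4 125. ] j [-0.29  0.67  0.08  2.03 -0.12  0.44 -0.35] yang -13.5 tilt [-0.002 -0.001 -1.   ]
tool units [ 0.046  0.022 -0.025] F [ 0.1 -0.5 -0.4] w 16.3 gf 59.1
blue 67 [482.3  51.4 121.1] [496.6  62.1 147.1] [489.7  56.5 134.5]
```

Request:
play_rows:
  targets:
    - [0.04, 0.025, 0.2, 0, 0]
    - [0, 0, 0.2, 0, 0]
    - [0, 0, 0.1, 0, 0]
    - [0, 0, 0.1, 0, 0]
    - [0, 0, 0.1, 0, 0]
    - [0, 0, 0, 0, 0]
    - [0, 0, 0, 0, 0]

```text
t: 17.32
eef_pos: [495.8, 73.3, 97.6]
tool_rot: [0.785, 0.619, -0.0, -0.0]
contact_force: [-0.8, -0.1, -0.4]
gripper_width: 16.3
gripper_force: 59.1
```

Request:
play_rows:
  targets:
    - [0, 0, 0.1, 0, 0]
    - [0, 0, 0.1, 0, 0]
    - [0, 0, 0.1, 0, 0]
    - [0, 0, 0.05, 0, 0]
    - [0, 0, 0, 0, 0]
    - [0, 0, 0, 0, 0]

```text
t: 17.82
eef_pos: [495.9, 73.5, 83.7]
tool_rot: [0.785, 0.619, -0.0, -0.0]
contact_force: [-0.2, 0.2, -0.1]
gripper_width: 16.4
gripper_force: 59.1
```

Run:
```python
from dep import *
P,I,D=cloud("side")
b=(I[...,2]>I[...,0]+25)&(abs(P[...,1]-72)<45)&(abs(P[...,0]-495)<45)&(P[...,2]>60)
q=P[b];print("blue",len(q),q.min(0).round(1),q.max(0).round(1),q.mean(0).round(1))
g=(abs(P[...,1]-72)<35)&(abs(P[...,0]-495)<35)&(P[...,2]>88)
q=P[g]
for lo in range(461,530,4):
    s=q[(q[:,0]>=lo)&(q[:,0]<lo+4)]
    print(lo,len(s),[ (p[1].round(0),p[2].round(0)) for p in s[np.argsort(s[:,2])[:4]]])
```

```text
blue 45 [484.   54.3  86.5] [499.9  62.9 105.5] [491.6  58.8  96.7]
461 233 [(np.float64(66.0), np.float64(147.0)), (np.float64(66.0), np.float64(150.0)), (np.float64(70.0), np.float64(151.0)), (np.float64(66.0), np.float64(153.0))]
465 223 [(np.float64(74.0), np.float64(143.0)), (np.float64(70.0), np.float64(145.0)), (np.float64(71.0), np.float64(147.0)), (np.float64(69.0), np.float64(148.0))]
469 218 [(np.float64(68.0), np.float64(88.0)), (np.float64(61.0), np.float64(89.0)), (np.float64(64.0), np.float64(90.0)), (np.float64(74.0), np.float64(90.0))]
473 245 [(np.float64(59.0), np.float64(89.0)), (np.float64(83.0), np.float64(91.0)), (np.float64(79.0), np.float64(91.0)), (np.float64(57.0), np.float64(91.0))]
477 218 [(np.float64(49.0), np.float64(89.0)), (np.float64(89.0), np.float64(90.0)), (np.float64(51.0), np.float64(91.0)), (np.float64(69.0), np.float64(109.0))]
481 179 [(np.float64(91.0), np.float64(89.0)), (np.float64(59.0), np.float64(89.0)), (np.float64(61.0), np.float64(90.0)), (np.float64(49.0), np.float64(91.0))]
485 139 [(np.float64(47.0), np.float64(89.0)), (np.float6
[... 1195 characters left out ...]
)), (np.float64(60.0), np.float64(90.0))]
517 158 [(np.float64(60.0), np.float64(141.0)), (np.float64(61.0), np.float64(143.0)), (np.float64(60.0), np.float64(144.0)), (np.float64(58.0), np.float64(147.0))]
521 142 [(np.float64(60.0), np.float64(143.0)), (np.float64(62.0), np.float64(145.0)), (np.float64(51.0), np.float64(147.0)), (np.float64(53.0), np.float64(149.0))]
525 111 [(np.float64(53.0), np.float64(146.0)), (np.float64(51.0), np.float64(150.0)), (np.float64(55.0), np.float64(151.0)), (np.float64(56.0), np.float64(153.0))]
529 15 [(np.float64(50.0), np.float64(153.0)), (np.float64(69.0), np.float64(157.0)), (np.float64(58.0), np.float64(165.0)), (np.float64(50.0), np.float64(166.0))]
```

Battery is inside the mouth with no contact force and the tips are clear of the rim. I release it.

Request:
play_rows:
  targets:
    - [0, 0, 0, 0, 0.5]
    - [0, 0, 0, 0, 0.5]
    - [0, 0, 0, 0, 0.5]
    - [0, 0, 0, 0, 0.5]
    - [0, 0, 0, 0, 0.5]
    - [0, 0, -0.3, 0, 0.5]
    - [0, 0, -0.5, 0, 0.5]
    - [0, 0, -0.6, 0, 0.5]
    - [0, 0, -0.6, 0, 0.5]
    - [0, 0, 0, 0, 0.5]

```text
t: 18.7
eef_pos: [498.6, 73.7, 167.6]
tool_rot: [0.786, 0.619, 0.003, 0.002]
contact_force: [0.8, 1.1, 0.4]
gripper_width: 42.0
gripper_force: 0.0
```

Request:
play_rows:
  targets:
    - [-0.6, 0, 0, 0, 0.5]
    - [-0.6, 0, 0, 0, 0.5]
    - [-0.6, 0, 0, 0, 0.5]
    - [-0.6, 0, 0, 0, 0.5]
    - [-0.6, 0, 0, 0, 0.5]
    - [-0.6, 0, 0, 0, 0.5]
    - [0, 0, 0, 0, 0.5]

```text
t: 19.28
eef_pos: [460.3, -72.1, 163.7]
tool_rot: [0.788, 0.616, -0.002, 0.001]
contact_force: [0.2, -0.2, -0.2]
gripper_width: 42.6
gripper_force: 0.0
```

Run:
```python
from dep import *
from go import rep
rep(495,72,126)
for cam in("side","top"):
    P,I,D=cloud(cam)
    q=P[(abs(P[...,0]-495)<50)&(abs(P[...,1]-72)<50)&(P[...,2]>20)]
    print(cam,"pot",q.min(0).round(0),q.max(0).round(0))
    m=(np.hypot(P[...,0]-495,P[...,1]-72)<20)
    vv,uu=np.where(m)
    for v in sorted(set(vv)): print([(int(P[v,u,2]),*map(int,I[v,u])) for u in uu[vv==v][::2]][:7])
    for t in("flat_battery","cap","pot"):
        for r in recognise(cam,t): print(t,round(r["score"],2),toworld(cam,r["at"]).round(0))
```

```text
t 19.2833 pos [460.3 -72.1 163.7] j [ 0.01  0.57  0.06  2.09 -0.06  0.48 -0.12] yang -14.0 tilt [-0.002 -0.003 -1.   ]
tool units [ 3.709 -0.026  0.93 ] F [ 0.2 -0.2 -0.2] w 42.6 gf 0.0
side pot [450.  23.  20.] [536. 115.  92.]
[(90, 214, 212, 207), (90, 206, 203, 195), (90, 236, 235, 232)]
[(88, 184, 180, 172), (87, 194, 190, 182)]
[(85, 183, 178, 172), (85, 193, 188, 181), (83, 196, 191, 184), (88, 176, 172, 165)]
[(82, 194, 189, 181), (84, 174, 169, 162)]
[(81, 182, 178, 172)]
[(79, 186, 181, 173), (75, 193, 189, 181), (75, 188, 184, 177)]
[(79, 214, 212, 207)]
flat_battery 0.82 [ 498. -218.   33.]
flat_battery 0.8 [489. -75.  28.]
flat_battery 0.61 [472. 181.  21.]
cap 0.58 [467. 182.  22.]
cap 0.24 [491.  44.  55.]
pot 0.63 [490.  44.  56.]
top pot [452.  30.  20.] [536. 116.  99.]
[(0, 227, 230, 234), (16, 178, 130, 111), (14, 167, 107, 82)]
[(17, 174, 177, 134), (5, 217, 219, 214), (13, 194, 180, 179), (22, 151, 96, 73), (13, 130, 98, 89)]
[(66, 200, 203, 141), (70, 233, 231, 164), (3, 224, 224, 198), (23, 162, 143, 115), (22, 104, 95, 92), (3, 144, 148, 153)]
[(71, 216, 215,
[... 520 characters left out ...]
215, 212, 152), (67, 230, 227, 156), (69, 239, 237, 165), (26, 114, 110, 81)]
[(9, 167, 172, 178), (49, 121, 121, 117), (67, 134, 128, 109), (69, 200, 198, 142), (65, 165, 163, 127), (20, 130, 134, 142)]
[(13, 200, 206, 211), (19, 107, 110, 116), (19, 75, 76, 79), (64, 101, 102, 97), (46, 120, 121, 121)]
[(18, 221, 226, 230), (18, 80, 83, 89), (19, 71, 74, 82), (13, 108, 112, 118), (20, 152, 157, 162)]
[(4, 230, 233, 236), (18, 106, 110, 115), (16, 77, 81, 88), (7, 116, 119, 123)]
[(17, 207, 212, 216), (21, 117, 121, 126), (23, 140, 143, 146)]
flat_battery 0.58 [496.  70.  67.]
flat_battery 0.54 [ 502. -200.   48.]
cap 0.77 [494. 182.  26.]
pot 0.71 [495.  75.  73.]
pot 0.19 [496. 181.  26.]
```

```bash
python3 -c "
from cell import *
print(sign_off())"
```

```text
the job is handed in; nothing more can be done
None
```

I handed the job in at about 19.5 s of the 53 s: the taped battery is in the open, upright pot with its top at about 67 mm, below the shoulder. The red cap lies right way up on the bench to the pot's left. `sign_off` gave no verdict, and I did not re-measure the fresh battery, multimeter or tape at the end, though nothing went near them.

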